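Shift the bench lathe from second into third gear

ROBOT

A 6-joint arm with a two-finger parallel gripper is mounted at the origin on the work surface. World frame = base frame: x ahead of the robot, y to its left, z up, the work surface at z = 0. Lengths are in mm, angles in rad, forces in N, time in s.
With the tool pointing down it reaches from about 275 to 1000 mm from the base axis. Payload 8.4 kg.
Tool frame: the origin (TCP) lies midway between the tips of the shut fingers; the grasp point (between the pads) lies grip_depth behind it (grip_depth is the distance from the TCP to the grasp point, in mm); z points along the fingers, y is the line along which they close (so a half turn about z gives the same grasp; the last joint's range is limited). The gripper opens to 85 mm and grips with 20 to 120 N. Pads are 22 mm wide; open, the fingers measure 114 mm over their backs; the gripper's body (76 mm by 85 mm) begins 54 mm behind the grasp point. The pads swing forward as they close: fully open they stand 13 mm farther back than shut.
Start: joints at [1.172, 0.353, 1.633, -0, 1.155, -0.002], TCP at [241.542, 576.442, 231.281] pointing down, gripper open.
Joint ranges: [-2.63, 2.63], [-0.92, 2.1], [0.06, 2.66], [-1.3, 4.44], [0, 2.69], [-3.02, 3.02]. Speed limits (rad/s): [2.22, 2.22, 2.79, 3.14, 3.14, 3.14].

INTERFACE

Orientations are given as [roll, pitch, yaw] about the fixed x, y, z axes, in that order (R = Rz(yaw) Ry(pitch) Rx(roll)).
In Python, from rig import * gives the robot as it stands.
- The arm moves only by the shell command python3 -m creep 'ROWS' [FORCE]. ROWS is JSON, a list of rows, each an object of numbers: "x", "y", "z": the shift along the tool's x, y, z in mm; "rx", "ry", "rz": the turn, a rotation vector about the tool's x, y, z in rad; "hand": the finger opening in mm, from 0 to 85.4. A call has 1 to 20 rows; each row shifts and turns the commanded pose from where the row before left it, along the tool's axes as they then stand; what a row does not reach is not made up. A row lasts 1/8 s, in which the tool goes at most 62.5 mm and 10.7 degrees, less where a joint would pass 70% of its speed; a pose out of reach is approached as far as the arm can. A call with a gripper value outside its range is refused whole. The fingers move at their own pace and stop on an object; FORCE is the grip in N (left out, the last holds). Time passes only in rows, so rows that do not move let the fingers close. It gives the time, the measured TCP pose, the force, the opening and the grip force at its end, in the units of the state.
- sense(): the state, without advancing time (a new reading comes with each control period).
- grab_frame(name): name is "side" or "top" or "wrist"; returns the picture (384x512x3 uint8, red, green, blue); there is no depth.
- get_calibration(name): a dict with "K" (3x3 intrinsics, pixels), "R" (3x3) and "t" (3): a world point X has camera coordinates R X + t. Camera axes: x right, y down, z forward; pixel columns grow to the right and rows downward; lengths in mm; the calibration is good to about 2 mm. A picture is of the moment at which its call begins: read the wrist's pose just before it. get_calibration takes no time and is no camera call; for the wrist camera it gives the pose at the moment of the call.
- sign_off(): hands the job in; it is judged then, once.
The state is a dict: "clock": time; "qpos": joint angles; "qvel": joint speeds; "joint_efforts": joint torques, N m; "eef_pos": TCP position; "tcp_rot": TCP orientation; "contact_force": force on the tool from outside, world axes, zero at the start; "wrist_torque": the same for the moment, N m; "opening": opening from 0.0 (shut) to 1.0 (fully open); "grasp_force": force on a finger pad.
Only numpy, scipy, OpenCV 4.12 (cv2) and the standard library are available. Lean on these libraries where they do the work, as an engineer would, in place of code of your own. Each camera call takes 0.05 s, during which the arm holds its last target. There are 200 camera calls.

TASK

The wood lathe is in second gear: its lever stands in the near part of the left-hand leg of the H gate on top of the headstock. Shift it into third by pushing its ball knob with the fingers, never gripping or forcing it: forward to neutral, across to the right-hand leg, then forward until it is fully home at the far end, without going into first or fourth on the way. Leave the mallet, the wax tin and the gouge alone, and finish clear of everything.

Things in the scene. Friction and masses are not known exactly. Their poses are not given: they have to be found in the camera images.
- lathe: Grey bench lathe, fixed, 700 mm long. Origin on the bench (z = 0) below the middle of its gear gate. Its +x is forward (away from the operator), +y left (headstock's outer end), z up. Bed, tool rest and tailstock run 530 mm to -y. The headstock spans x -85 to 85, y -75 to 105 mm, top at z = 190 mm; all of the lathe but the lever is lower than 215 mm.
- gate_middle (a point): Middle of the H, on the upper face (z = 206 mm) of the 108 x 100 mm aluminium gate plate; axes as the lathe's. Two legs along x, at y = +18 (left) and -18 mm (right), joined at x = 0 by the neutral slot along y; all slots 15 mm wide, inner corners rounded. First gear: left leg's far (+x) end; second: left near; third: right far; fourth: right near.
- gear_lever: Lever: 10 mm steel rod up through the gate, with a black ball knob 36 mm across. Origin: the ball's centre; z up along the rod. It tilts about a pivot 165 mm below the ball's centre, fixed straight under the gate's middle, 133 mm above the bench. It moves with 2 to 5 N at the knob and stays where it is left; the edges of the H stop it firmly. Over 30 N on it counts as gripping or forcing.
- shift_across (a joint): Sideways tilt a of the lever, rad: 0 in the middle of neutral, + to the lathe's right (-y). About -0.25 in the left leg, +0.25 in the right (play 0.02). With f = shift_fore, the ball's centre in the lathe's frame is (0.165 sin f, -0.165 cos f sin a, 0.133 + 0.165 cos f cos a) m.
- shift_fore (a joint): Forward tilt f of the lever, rad: 0 in neutral, + forward (lathe's +x). The legs end at about +0.26 (far) and -0.26 (near). The lever crosses between the legs only within 0.03 of 0; the rounded corners lead it in from up to 0.06 off. It starts between -0.25 and -0.12.
- mallet_mid (a point): Bystander: a turned wooden carver's mallet standing on its head on the bench left of the headstock, 80 mm across, 248 mm tall, handle up. The point is on its axis, 124 mm above the bench.
- wax_tin_mid (a point): Bystander: a small round metal wax tin, 50 mm across and 25 mm high, lying on the headstock's top left of the gate. The point is its centre.
- gouge_mid (a point): Bystander: a turning gouge 340 mm long with a wooden handle 31 mm thick, lying on the bench in front of the headstock, to the left. The point is near its middle, in the handle, 16 mm above the bench.

How it is judged (in metres and radians):
On the way, in this order (a step that is already met when the one before it is completed fails the run):
1. the lever is out of second, in neutral on the left side (value of joint shift_fore above -0.08 rad and value of joint shift_across below 0 rad), for 0.1 s.
2. the lever is across on the right side, still in neutral (value of joint shift_across above 0.2 rad and value of joint shift_fore below 0.12 rad), for 0.1 s.
At the end, for the whole second after the job is handed in: The lever rests in third gear at the far end of the right leg: forward tilt above 0.23 rad (the end of the slot is at about 0.26; 5 mm at the knob), sideways tilt above 0.2 rad, not moving; the mallet and gouge within 20 mm and the wax tin within 15 mm of where they stood (value of joint shift_fore above 0.23 rad and value of joint shift_across above 0.2 rad and velocity of joint shift_fore between -0.05 and 0.05 rad/s and distance of each of mallet_mid, gouge_mid from where it was at the start of the episode below 0.02 m and distance of wax_tin_mid from where it was at the start of the episode below 0.015 m); the robot touches nothing.
It fails at once if the lever goes into first gear (value of joint shift_fore above 0.15 rad and value of joint shift_across below 0 rad).
It fails at once if the lever goes into fourth gear (value of joint shift_fore below -0.15 rad and value of joint shift_across above 0 rad).
It fails at once if the lever is gripped or forced: more than 30 N between the fingers and the lever (contact force between the fingers and gear_lever above 30 N).
It fails at once if the mallet, the wax tin or the gouge is knocked, shifted (20 mm; the tin 15 mm) or picked up (distance of any of mallet_mid, gouge_mid from where it was at the start of the episode above 0.02 m or distance of wax_tin_mid from where it was at the start of the episode above 0.015 m).
It also fails if it takes over 64 s, if anything falls off the work surface, if the arm or the gripper's body presses on something with over 40 N, if the wrist force passes 120 N, or if a joint passes its speed limit or range.

## Working session

There is one attempt and no reset: what is moved stays moved. The work goes in short steps, Python scripts to look and compute and a shell command to move; the robot and the scene stay as the last step left them, time stands still between calls to the robot, and variables do not carry over. Pictures are saved under pics/ and viewed, at most 10 in all, crops included, and the job is handed in when it is done.

```bash
mkdir -p pics
python3 - <<'E'
from rig import *
import cv2,numpy as np
s=sense();print(s)
for n in("side","top"):
    f=grab_frame(n);cv2.imwrite(f"pics/{n}0.png",cv2.cvtColor(f,cv2.COLOR_RGB2BGR));c=get_calibration(n);print(n,c)
E
```

```text
{'clock': 0.0, 'qpos': array([ 1.17159197e+00,  3.53686242e-01,  1.63415794e+00,  1.93175225e-05,
        1.15521503e+00, -2.37142074e-03]), 'qvel': array([-0.00138557,  0.00139686,  0.00028526,  0.00092826,  0.0012905 ,
        0.00206096]), 'joint_efforts': array([ 1.93361404e-03, -6.05222368e+01, -3.42086649e+01,  8.74624652e-05,
        8.65385751e-03,  2.10050558e-05]), 'eef_pos': array([241.34647997, 575.98150729, 230.5277149 ]), 'tcp_rot': array([-3.14012613e+00, -2.11395806e-05,  2.74475189e+00]), 'contact_force': array([-0.14498123,  0.1368404 ,  0.17270904]), 'wrist_torque': array([0.00042319, 0.01097726, 0.07057444]), 'grasp_force': 0.0, 'opening': 0.9999820152217395}
side {'K': array([[410.27469533,   0.        , 257.81114883],
       [  0.        , 410.27469533, 192.20568357],
       [  0.        ,   0.        ,   1.        ]]), 'R': array([[ 0.96146952, -0.27434172, -0.01769134],
       [-0.1919058 , -0.62369694, -0.75774289],
       [ 0.19684645,  0.73194176, -0.65231337]]), 't': array([-401.36093616,  382.22113978,  566.01849226])}
top {'K': array([[438.98273854,   0.        , 251.86485924],
       [  0.        , 438.98273854, 189.26469033],
       [  0.        ,   0.        ,   1.        ]]), 'R': array([[-1.60709045e-04, -9.99877201e-01, -1.56702594e-02],
       [-9.91839422e-01,  2.15723070e-03, -1.27475122e-01],
       [ 1.27493273e-01,  1.55218946e-02, -9.91717972e-01]]), 't': array([269.07630519, 522.48128812, 956.45624961])}
```

View pics/side0.png

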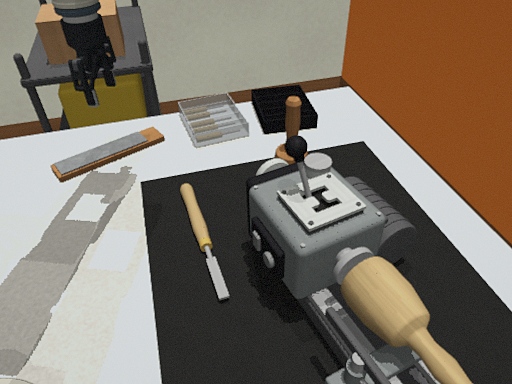

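View pics/top0.png

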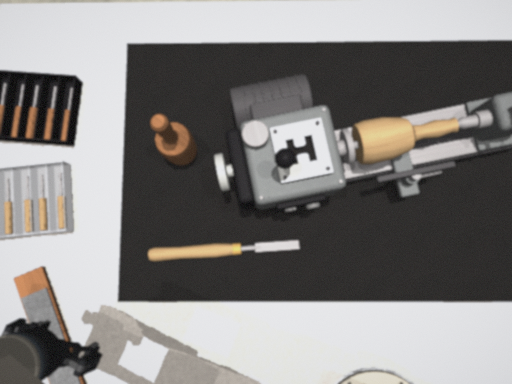

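The side view shows the lever ball at about (296,146) over the gate plate. The top view shows the plate at about (270–332, 118–182), the ball at about (286,158), the tin at (256,133), the mallet at (175,145) and the gouge at (220,250).

```bash
cat > h.py <<'E'
from rig import *
import cv2,numpy as np
from scipy.optimize import least_squares
def ray(n,uv):
    c=get_calibration(n);d=c["R"].T@np.linalg.solve(c["K"],[uv[0],uv[1],1.]);return -c["R"].T@c["t"],d
def onz(n,uv,z):
    o,d=ray(n,uv);return o+d*(z-o[2])/d[2]
def proj(n,X):
    c=get_calibration(n);p=c["K"]@(c["R"]@np.asarray(X,float)+c["t"]);return p[:2]/p[2]
E
python3 - <<'E'
from h import *
out=[]
for n,(x0,y0,x1,y1),seed in(("top",(225,95,355,215),(318,165)),("side",(240,110,390,240),(340,213))):
    im=cv2.imread(f"pics/{n}0.png");g=cv2.cvtColor(im,cv2.COLOR_BGR2GRAY)
    print(n,g[seed[1],seed[0]])
    m=(g>(185 if n=="top" else 175)).astype(np.uint8)
    m=cv2.morphologyEx(m,cv2.MORPH_OPEN,np.ones((2,2)))
    k,l=cv2.connectedComponents(m,connectivity=4);b=(l==l[seed[1],seed[0]])&(m>0)
    ys,xs=np.nonzero(b);print(len(xs),xs.min(),xs.max(),ys.min(),ys.max())
    P=np.array([onz(n,p,206)[:2] for p in zip(xs,ys)],np.float32)
    r=cv2.minAreaRect(P);print("plate",r)
    box=cv2.boxPoints(r)
    v=im.copy()
    cs=np.array([proj(n,[*q,206]) for q in box])
    d=(g<55).astype(np.uint8)
    c=cv2.HoughCircles(cv2.medianBlur(g[y0:y1,x0:x1],3),cv2.HOUGH_GRADIENT,1,20,param1=100,param2=10,minRadius=8,maxRadius=14)
    print("circ",None if c is None else (c[0]+[x0,y0,0])[:5])
    big=cv2.resize(v[y0:y1,x0:x1],None,fx=4,fy=4,interpolation=cv2.INTER_CUBIC)
    cv2.polylines(big,[((cs-[x0,y0]+.5)*4).astype(int)],True,(0,0,255),1)
    if c is not None:
        for q in c[0][:3]: cv2.circle(big,(int(q[0]*4+2),int(q[1]*4+2)),int(q[2]*4),(0,255,0),1)
    out.append(cv2.resize(big,(400,400*big.shape[0]//big.shape[1])))
h=max(o.shape[0] for o in out)
cv2.imwrite("pics/c1.png",np.hstack([cv2.copyMakeBorder(o,0,h-o.shape[0],0,0,cv2.BORDER_CONSTANT) for o in out]))
E
```

```text
top 232
2143 271 334 118 183
plate ((575.237060546875, 170.92202758789062), (109.2120590209961, 101.5380859375), 11.660914421081543)
circ [[254.5        132.5         12.19999981]
 [280.5        173.5          9.10000038]
 [339.5        142.5         13.39999962]]
side 212
1929 279 366 173 229Traceback (most recent call last):
  File "<stdin>", line 10, in <module>
  File "h.py", line 7, in onz
    o,d=ray(n,uv);return o+d*(z-o[2])/d[2]
        ~~~^^^^^^
  File "h.py", line 5, in ray
    c=get_calibration(n);d=c["R"].T@np.linalg.solve(c["K"],[uv[0],uv[1],1.]);return -c["R"].T@c["t"],d
ValueError: time passes only in moves, steps and waits
```

```bash
sed -i 's/^def ray/import functools\nget_calibration=functools.lru_cache(get_calibration)\ndef ray/' h.py
python3 - <<'E'
from h import *
out=[]
for n,(x0,y0,x1,y1),seed in(("top",(225,95,355,215),(318,165)),("side",(240,110,390,240),(340,213))):
    im=cv2.imread(f"pics/{n}0.png");g=cv2.cvtColor(im,cv2.COLOR_BGR2GRAY)
    m=(g>(185 if n=="top" else 175)).astype(np.uint8)
    m=cv2.morphologyEx(m,cv2.MORPH_OPEN,np.ones((2,2)))
    k,l=cv2.connectedComponents(m,connectivity=4);b=(l==l[seed[1],seed[0]])&(m>0)
    ys,xs=np.nonzero(b)
    P=np.array([onz(n,p,206)[:2] for p in zip(xs,ys)],np.float32)
    r=cv2.minAreaRect(P);print(n,"plate",r)
    cs=np.array([proj(n,[*q,206]) for q in cv2.boxPoints(r)])
    if n=="top": G=np.array(r[0]);yaw=np.radians(r[2])
    # ball: dark disc, opened to drop rod and slots
    sub=(slice(130,185),slice(265,310)) if n=="top" else (slice(125,165),slice(278,316))
    d=np.zeros_like(m);d[sub]=(g[sub]<60)
    d=cv2.morphologyEx(d,cv2.MORPH_OPEN,cv2.getStructuringElement(cv2.MORPH_ELLIPSE,(15,15)))
    c=cv2.findContours(d,cv2.RETR_EXTERNAL,cv2.CHAIN_APPROX_NONE)[0]
    q=[cv2.minEnclosingCircle(e) for e in c];print("ball",q)
    uv=q[0][0]
    piv=np.array([*G,133.]);o,dd=ray(n,uv);dd/=np.linalg.norm(dd);t=(piv-o)@dd
    h2=165**2-np.sum((o+t*dd-piv)**2)
    X=o+(t-np.sqrt(max(h2,0)))*dd;L=X-piv
    lx=L[0]*np.cos(yaw)+L[1]*np.sin(yaw);ly=-L[0]*np.sin(yaw)+L[1]*np.cos(yaw)
    f=np.arcsin(lx/165);a=np.arctan2(-ly,L[2]);print("ball",X,"f",f,"a",a,"resid",h2)
    # expected position
    big=cv2.resize(im[y0:y1,x0:x1],None,fx=3,fy=3,interpolation=cv2.INTER_CUBIC)
    cv2.polylines(big,[((cs-[x0,y0]+.5)*3).astype(int)],True,(0,0,255),1)
    for p,R in q: cv2.circle(big,(int((p[0]-x0)*3+1),int((p[1]-y0)*3+1)),int(R*3),(0,255,0),1)
    out.append(cv2.resize(big,(400,400*big.shape[0]//big.shape[1])))
    if n=="top": rt=ray(n,uv)
    else:
        A,B=rt,ray(n,uv);s=np.linalg.lstsq(np.c_[A[1],-B[1]],B[0]-A[0],rcond=None)[0];print("tri",A[0]+s[0]*A[1],B[0]+s[1]*B[1])
for nm,uv,z in(("tin",(255,133),215),("mallettop",(160,122),248),("malletbase",(177,152),40)):print(nm,onz("top",uv,z))
h=max(o.shape[0] for o in out)
cv2.imwrite("pics/c1.png",np.hstack([cv2.copyMakeBorder(o,0,h-o.shape[0],0,0,cv2.BORDER_CONSTANT) for o in out]))
E
```

```text
top plate ((575.237060546875, 170.92202758789062), (109.2120590209961, 101.5380859375), 11.660914421081543)
ball [((285.16943359375, 157.76446533203125), 9.72361946105957)]
ball [543.4875309  208.25628124 290.55354922] f -0.14320580483612916 a -0.2663214642288163 resid 26463.400695349756
side plate ((576.4843139648438, 167.67803955078125), (107.93640899658203, 99.81520080566406), 11.382702827453613)
ball [((295.5, 146.5), 11.85336971282959)]
ball [542.10652143 205.92691222 290.80375607] f -0.1543797318962271 a -0.25406981903832127 resid 5199.815632770027
tri [543.7635263  208.17223867 289.18677719] [543.05895248 208.33859624 289.03427168]
tin [606.26681015 259.75276935 215.        ]
mallettop [618.8355198 431.7434642 248.       ]
malletbase [608.28036773 439.14442528  40.        ]
```

View pics/c1.png

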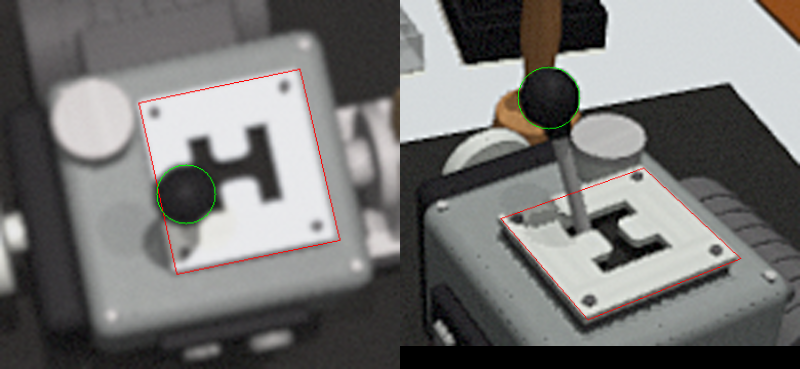

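Plate and ball fits look right: gate at about (576,169.5), yaw about 0.20, ball at about (543,207.5,290), with f about -0.15 and a about -0.25. Next I raise the arm, shut the fingers, and turn so that tool y is lathe forward and tool x is lathe left. Then I move behind the ball.

```bash
python3 -m creep '[{"z":-33,"hand":0},{"z":-33},{"z":-33},{"z":-31},{"rz":0.122},{"rz":0.122},{"rz":0.122},{"rz":0.122},{"rz":0.122},{"rz":0.122},{"rz":0.122},{"rz":0.119},{}]' 20
python3 -m creep '[{"x":-35,"y":14},{"x":-35,"y":14},{"x":-35,"y":14},{"x":-35,"y":14},{"x":-35,"y":14},{"x":-35,"y":14},{"x":-35,"y":14},{"x":-35,"y":14},{"x":-35,"y":14},{"x":-35,"y":14},{"x":-35,"y":14},{"x":-39,"y":15},{},{}]'
cat > st.py <<'E'
from h import *
s=sense();G=np.array([576,169.5]);y=0.2
d=s["eef_pos"][:2]-G;u=np.array([np.cos(y),np.sin(y)]);v=np.array([-u[1],u[0]])
F=s["contact_force"]
print("t",round(s["clock"],2),"lathe",(d@u).round(1),(d@v).round(1),"z",s["eef_pos"][2].round(1),"rot",s["tcp_rot"].round(3),"F l",(F[:2]@u).round(1),(F[:2]@v).round(1),F[2].round(1),"open",round(s["opening"],3),"q",s["qpos"].round(2))
E
python3 st.py
```

```text
t 0.1 lathe -247.2 464.9 z 230.7 rot [-3.14  -0.     2.745] F l 0.0 -0.1 -0.4 open 0.999 q [ 1.17  0.35  1.63  0.    1.16 -0.  ]schema error: expected keys x, y, z, rx, ry, rz, hand
schema error: expected keys x, y, z, rx, ry, rz, hand
```

```bash
python3 -m creep '[{"z":-33,"hand":0},{"z":-33,"hand":0},{"z":-33,"hand":0},{"z":-31,"hand":0}]' 20
```

```text
schema error: expected keys x, y, z, rx, ry, rz, hand
```

All keys are required.

```bash
python3 -m creep '[{"x":0,"y":0,"z":-33,"rx":0,"ry":0,"rz":0,"hand":0},{"x":0,"y":0,"z":-33,"rx":0,"ry":0,"rz":0,"hand":0},{"x":0,"y":0,"z":-33,"rx":0,"ry":0,"rz":0,"hand":0},{"x":0,"y":0,"z":-31,"rx":0,"ry":0,"rz":0,"hand":0},{"x":0,"y":0,"z":0,"rx":0,"ry":0,"rz":0.122,"hand":0},{"x":0,"y":0,"z":0,"rx":0,"ry":0,"rz":0.122,"hand":0},{"x":0,"y":0,"z":0,"rx":0,"ry":0,"rz":0.122,"hand":0},{"x":0,"y":0,"z":0,"rx":0,"ry":0,"rz":0.122,"hand":0},{"x":0,"y":0,"z":0,"rx":0,"ry":0,"rz":0.122,"hand":0},{"x":0,"y":0,"z":0,"rx":0,"ry":0,"rz":0.122,"hand":0},{"x":0,"y":0,"z":0,"rx":0,"ry":0,"rz":0.122,"hand":0},{"x":0,"y":0,"z":0,"rx":0,"ry":0,"rz":0.119,"hand":0},{"x":0,"y":0,"z":0,"rx":0,"ry":0,"rz":0,"hand":0}]' 20; python3 st.py
```

```text
clock: 1.72
eef_pos: [241.5, 576.3, 360.9]
tcp_rot: [-3.141, 0.001, 1.773]
contact_force: [0.5, -0.5, -0.2]
opening: -0.004
grasp_force: 0.0
t 1.73 lathe -247.1 465.1 z 360.9 rot [-3.141e+00  1.000e-03  1.773e+00] F l 0.4 -0.6 -0.2 open -0.004 q [ 1.17  0.26  1.47 -0.    1.41  0.97]
```

```bash
python3 -m creep '[{"x":-35,"y":14,"z":0,"rx":0,"ry":0,"rz":0,"hand":0},{"x":-35,"y":14,"z":0,"rx":0,"ry":0,"rz":0,"hand":0},{"x":-35,"y":14,"z":0,"rx":0,"ry":0,"rz":0,"hand":0},{"x":-35,"y":14,"z":0,"rx":0,"ry":0,"rz":0,"hand":0},{"x":-35,"y":14,"z":0,"rx":0,"ry":0,"rz":0,"hand":0},{"x":-35,"y":14,"z":0,"rx":0,"ry":0,"rz":0,"hand":0},{"x":-35,"y":14,"z":0,"rx":0,"ry":0,"rz":0,"hand":0},{"x":-35,"y":14,"z":0,"rx":0,"ry":0,"rz":0,"hand":0},{"x":-35,"y":14,"z":0,"rx":0,"ry":0,"rz":0,"hand":0},{"x":-35,"y":14,"z":0,"rx":0,"ry":0,"rz":0,"hand":0},{"x":-35,"y":14,"z":0,"rx":0,"ry":0,"rz":0,"hand":0},{"x":-39,"y":15,"z":0,"rx":0,"ry":0,"rz":0,"hand":0},{"x":0,"y":0,"z":0,"rx":0,"ry":0,"rz":0,"hand":0},{"x":0,"y":0,"z":-0,"rx":0,"ry":0,"rz":0,"hand":0}]'; python3 st.py
```

```text
clock: 3.48
eef_pos: [491.5, 194.9, 361.1]
tcp_rot: [-3.141, -0.0, 1.773]
contact_force: [-0.6, 0.0, -0.0]
opening: -0.006
grasp_force: 0.0
t 3.48 lathe -77.8 41.7 z 361.1 rot [-3.141 -0.     1.773] F l -0.5 0.1 -0.0 open -0.006 q [0.37 0.1  1.67 0.   1.37 0.17]
```

```bash
python3 -m creep '[{"x":0,"y":0,"z":27,"rx":0,"ry":0,"rz":0,"hand":0},{"x":0,"y":0,"z":27,"rx":0,"ry":0,"rz":0,"hand":0},{"x":0,"y":0,"z":27,"rx":0,"ry":0,"rz":0,"hand":0},{"x":0,"y":0,"z":0,"rx":0,"ry":0,"rz":0,"hand":0},{"x":0,"y":5,"z":0,"rx":0,"ry":0,"rz":0,"hand":0},{"x":0,"y":5,"z":0,"rx":0,"ry":0,"rz":0,"hand":0},{"x":0,"y":0,"z":0,"rx":0,"ry":0,"rz":0,"hand":0}]'; python3 st.py
python3 - <<'E'
from h import *
t=cv2.cvtColor(grab_frame("side"),cv2.COLOR_RGB2BGR)[90:240,220:400];w=cv2.cvtColor(grab_frame("top"),cv2.COLOR_RGB2BGR)[90:240,220:400]
cv2.imwrite("pics/c2.png",np.vstack([cv2.resize(q,(360,300),interpolation=cv2.INTER_CUBIC) for q in (t,w)]))
E
```

```text
clock: 4.35
eef_pos: [502.4, 197.0, 281.1]
tcp_rot: [3.14, -0.0, 1.772]
contact_force: [-0.1, 0.1, 0.2]
opening: 0.002
grasp_force: 0.0
t 4.35 lathe -66.7 41.6 z 281.1 rot [ 3.14  -0.     1.772] F l -0.1 0.1 0.2 open 0.002 q [0.37 0.17 1.76 0.   1.21 0.17]
```

View pics/c2.png

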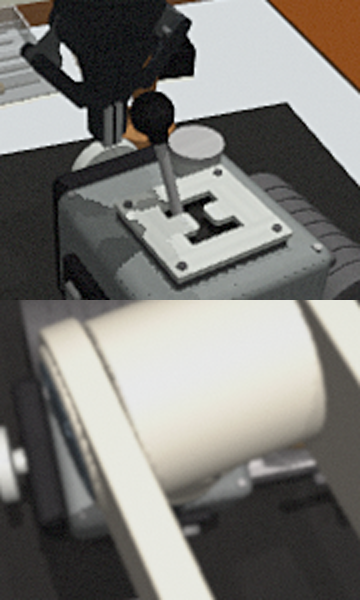

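The side view shows the shut fingers just short of the ball at crop (153,115), with the gripper knuckle passing over its top. I raise 3 mm for margin and push forward.

```bash
python3 -m creep '[{"x":0,"y":2,"z":-3,"rx":0,"ry":0,"rz":0,"hand":0},{"x":0,"y":2,"z":0,"rx":0,"ry":0,"rz":0,"hand":0},{"x":0,"y":2,"z":0,"rx":0,"ry":0,"rz":0,"hand":0},{"x":0,"y":2,"z":0,"rx":0,"ry":0,"rz":0,"hand":0}]'; python3 -m creep '[{"x":0,"y":2,"z":0,"rx":0,"ry":0,"rz":0,"hand":0},{"x":0,"y":2,"z":0,"rx":0,"ry":0,"rz":0,"hand":0}]' | grep force;python3 -m creep '[{"x":0,"y":2,"z":0,"rx":0,"ry":0,"rz":0,"hand":0},{"x":0,"y":2,"z":0,"rx":0,"ry":0,"rz":0,"hand":0}]' | grep force;python3 -m creep '[{"x":0,"y":2,"z":0,"rx":0,"ry":0,"rz":0,"hand":0},{"x":0,"y":2,"z":0,"rx":0,"ry":0,"rz":0,"hand":0}]' | grep force; python3 st.py
cat > b.py <<'E'
from h import *
import sys
s=cv2.cvtColor(grab_frame("side"),cv2.COLOR_RGB2BGR);cv2.imwrite(f"pics/{sys.argv[1]}.png",s)
G=np.array([576,169.5,133.]);y=.2
R=np.array([[np.cos(y),-np.sin(y),0],[np.sin(y),np.cos(y),0],[0,0,1]])
lo,hi=s[90:240,220:400],None
big=cv2.resize(lo,(720,600),interpolation=cv2.INTER_CUBIC)
# predicted ball outlines at candidate (f,a) given on the command line
for fa in sys.argv[2:]:
    f,a=map(float,fa.split(","));X=G+R@(165*np.array([np.sin(f),-np.cos(f)*np.sin(a),np.cos(f)*np.cos(a)]))
    p=proj("side",X);c=get_calibration("side");dep=(c["R"]@X+c["t"])[2];r=c["K"][0,0]*18/dep
    cv2.circle(big,(int((p[0]-220+.5)*4),int((p[1]-90+.5)*4)),int(4*r),(0,255,0),1);print(fa,p.round(1),round(r,1))
cv2.imwrite(f"pics/{sys.argv[1]}c.png",big)
E
python3 b.py p1 -0.05,-0.25
```

```text
clock: 4.95
eef_pos: [509.5, 198.3, 283.2]
tcp_rot: [-3.141, 0.0, 1.772]
contact_force: [0.2, 0.3, 0.2]
opening: 0.001
grasp_force: 0.0
contact_force: [-1.8, -0.5, 0.9]
grasp_force: 0.8
contact_force: [-4.1, -0.0, 4.2]
grasp_force: 2.2
contact_force: [-3.4, 0.1, 4.2]
grasp_force: 2.0
t 5.7 lathe -47.4 41.5 z 283.3 rot [-3.142  0.     1.772] F l -3.3 0.8 4.2 open 0.003 q [ 0.36  0.2   1.72 -0.    1.22  0.16]
-0.05,-0.25 [305.9 142.9] 11.6
```

View pics/p1c.png

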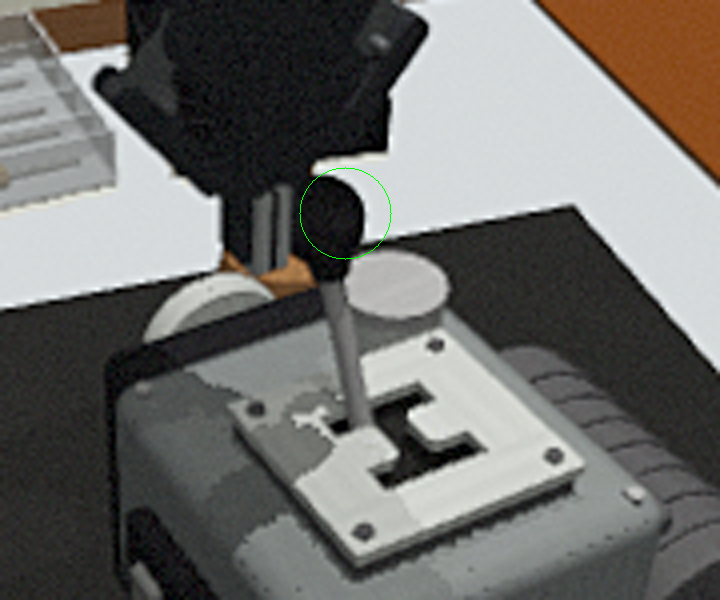

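The ball's right edge is at crop x≈363, so f is about -0.12 and it is moving under about 5 N. I continue.

```bash
for i in 1; do python3 -m creep '[{"x":0,"y":2,"z":0,"rx":0,"ry":0,"rz":0,"hand":0},{"x":0,"y":2,"z":0,"rx":0,"ry":0,"rz":0,"hand":0}]' | grep force;python3 -m creep '[{"x":0,"y":2,"z":0,"rx":0,"ry":0,"rz":0,"hand":0},{"x":0,"y":2,"z":0,"rx":0,"ry":0,"rz":0,"hand":0}]' | grep force;python3 -m creep '[{"x":0,"y":2,"z":0,"rx":0,"ry":0,"rz":0,"hand":0},{"x":0,"y":2,"z":0,"rx":0,"ry":0,"rz":0,"hand":0}]' | grep force; done; python3 st.py
python3 b.py p2 -0.04,-0.25
```

```text
contact_force: [-3.4, 0.1, 4.6]
grasp_force: 1.9
contact_force: [-1.9, -1.2, 3.9]
grasp_force: 1.7
contact_force: [-2.5, -1.1, 3.0]
grasp_force: 1.6
t 6.5 lathe -35.4 41.5 z 283.2 rot [-3.142  0.     1.772] F l -2.6 -0.6 3.0 open -0.003 q [ 0.36  0.22  1.69 -0.    1.23  0.16]
-0.04,-0.25 [306.8 142.6] 11.6
```

View pics/p2c.png

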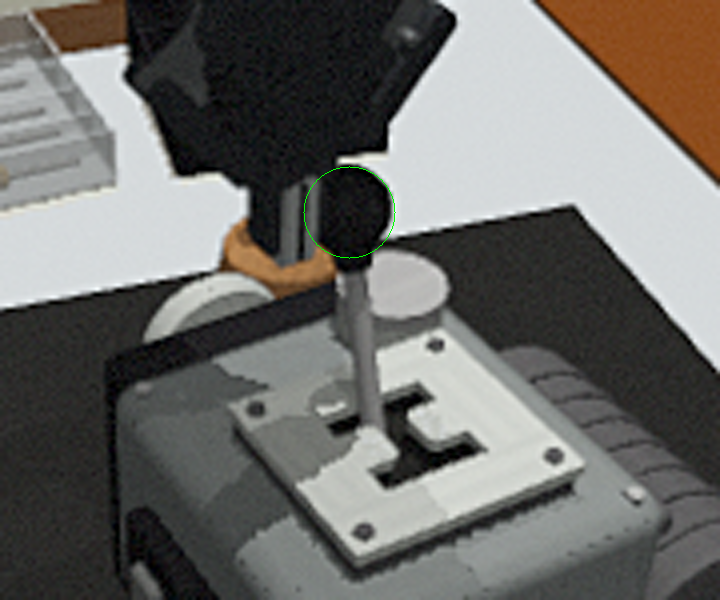

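The ball outline matches f of about -0.04. It needs about 6.5 mm more to be central in neutral; then I back off, rise and go to its left side.

```bash
python3 -m creep '[{"x":0,"y":2,"z":0,"rx":0,"ry":0,"rz":0,"hand":0},{"x":0,"y":2,"z":0,"rx":0,"ry":0,"rz":0,"hand":0},{"x":0,"y":2,"z":0,"rx":0,"ry":0,"rz":0,"hand":0},{"x":0,"y":0.5,"z":0,"rx":0,"ry":0,"rz":0,"hand":0},{"x":0,"y":0,"z":0,"rx":0,"ry":0,"rz":0,"hand":0}]' | grep force; python3 st.py
python3 -m creep '[{"x":0,"y":-5,"z":0,"rx":0,"ry":0,"rz":0,"hand":0},{"x":0,"y":-15,"z":0,"rx":0,"ry":0,"rz":0,"hand":0},{"x":0,"y":-15,"z":0,"rx":0,"ry":0,"rz":0,"hand":0},{"x":0,"y":-10,"z":-15,"rx":0,"ry":0,"rz":0,"hand":0},{"x":0,"y":0,"z":-25,"rx":0,"ry":0,"rz":0,"hand":0},{"x":15,"y":0,"z":-25,"rx":0,"ry":0,"rz":0,"hand":0},{"x":30,"y":15,"z":0,"rx":0,"ry":0,"rz":0,"hand":0},{"x":10,"y":30,"z":0,"rx":0,"ry":0,"rz":0,"hand":0},{"x":0,"y":28.5,"z":0,"rx":0,"ry":0,"rz":0,"hand":0},{"x":0,"y":0,"z":0,"rx":0,"ry":0,"rz":0,"hand":0}]'; python3 st.py
python3 b.py p3 0,-0.25
```

```text
contact_force: [-2.0, -0.4, 2.8]
grasp_force: 1.2
t 7.17 lathe -29.0 41.5 z 283.2 rot [-3.142  0.     1.772] F l -2.1 0.0 2.8 open 0.003 q [ 0.36  0.23  1.68 -0.    1.23  0.16]
clock: 8.43
eef_pos: [557.2, 264.3, 349.0]
tcp_rot: [3.141, -0.0, 1.772]
contact_force: [-0.5, 0.9, -0.1]
opening: 0.003
grasp_force: 0.0
t 8.43 lathe 0.4 96.7 z 349.0 rot [ 3.141 -0.     1.772] F l -0.3 1.0 -0.1 open 0.003 q [ 0.44  0.25  1.51 -0.    1.38  0.24]
0,-0.25 [310.4 141.3] 11.5
```

View pics/p3c.png

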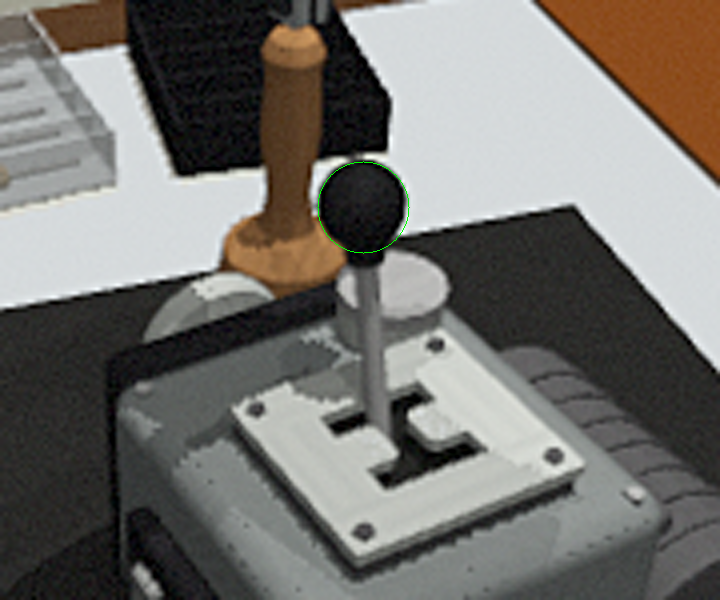

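The ball sits exactly on the f=0 prediction, in neutral on the left. I descend on its left side and push right.

```bash
python3 -m creep '[{"x":0,"y":0,"z":22,"rx":0,"ry":0,"rz":0,"hand":0},{"x":0,"y":0,"z":22,"rx":0,"ry":0,"rz":0,"hand":0},{"x":0,"y":0,"z":22,"rx":0,"ry":0,"rz":0,"hand":0},{"x":-6,"y":0,"z":0,"rx":0,"ry":0,"rz":0,"hand":0},{"x":-6,"y":0,"z":0,"rx":0,"ry":0,"rz":0,"hand":0},{"x":-5,"y":0,"z":0,"rx":0,"ry":0,"rz":0,"hand":0},{"x":-2,"y":0,"z":0,"rx":0,"ry":0,"rz":0,"hand":0},{"x":-2,"y":0,"z":0,"rx":0,"ry":0,"rz":0,"hand":0},{"x":-2,"y":0,"z":0,"rx":0,"ry":0,"rz":0,"hand":0}]'|grep force
python3 st.py
python3 -m creep '[{"x":-2,"y":0,"z":0,"rx":0,"ry":0,"rz":0,"hand":0},{"x":-2,"y":0,"z":0,"rx":0,"ry":0,"rz":0,"hand":0},{"x":-2,"y":0,"z":0,"rx":0,"ry":0,"rz":0,"hand":0},{"x":-2,"y":0,"z":0,"rx":0,"ry":0,"rz":0,"hand":0}]'|grep force
python3 st.py
python3 -m creep '[{"x":-2,"y":0,"z":0,"rx":0,"ry":0,"rz":0,"hand":0},{"x":-2,"y":0,"z":0,"rx":0,"ry":0,"rz":0,"hand":0},{"x":-2,"y":0,"z":0,"rx":0,"ry":0,"rz":0,"hand":0},{"x":-2,"y":0,"z":0,"rx":0,"ry":0,"rz":0,"hand":0}]'|grep force
python3 st.py
```

```text
contact_force: [0.3, 2.5, 1.5]
grasp_force: 0.6
t 9.6 lathe -0.5 73.5 z 282.4 rot [ 3.142 -0.     1.772] F l 0.8 2.4 1.5 open -0.005 q [0.4  0.29 1.61 0.   1.24 0.2 ]
contact_force: [-0.4, 3.7, 3.6]
grasp_force: 1.9
t 10.1 lathe -0.4 65.6 z 282.4 rot [ 3.141 -0.     1.772] F l 0.3 3.8 3.6 open 0.002 q [0.39 0.28 1.61 0.   1.24 0.19]
contact_force: [0.2, 2.9, 2.3]
grasp_force: 1.7
t 10.6 lathe -0.6 57.3 z 282.3 rot [-3.141  0.     1.772] F l 0.8 2.8 2.3 open 0.003 q [ 0.38  0.28  1.62 -0.    1.24  0.18]
```

```bash
python3 -m creep '[{"x":-3,"y":0,"z":0,"rx":0,"ry":0,"rz":0,"hand":0},{"x":-3,"y":0,"z":0,"rx":0,"ry":0,"rz":0,"hand":0},{"x":-3,"y":0,"z":0,"rx":0,"ry":0,"rz":0,"hand":0},{"x":-3,"y":0,"z":0,"rx":0,"ry":0,"rz":0,"hand":0},{"x":-3,"y":0,"z":0,"rx":0,"ry":0,"rz":0,"hand":0},{"x":-3,"y":0,"z":0,"rx":0,"ry":0,"rz":0,"hand":0}]'|grep force
python3 st.py
python3 -m creep '[{"x":-3,"y":0,"z":0,"rx":0,"ry":0,"rz":0,"hand":0},{"x":-3,"y":0,"z":0,"rx":0,"ry":0,"rz":0,"hand":0},{"x":-3,"y":0,"z":0,"rx":0,"ry":0,"rz":0,"hand":0},{"x":-3,"y":0,"z":0,"rx":0,"ry":0,"rz":0,"hand":0},{"x":-3,"y":0,"z":0,"rx":0,"ry":0,"rz":0,"hand":0},{"x":-3,"y":0,"z":0,"rx":0,"ry":0,"rz":0,"hand":0},{"x":-3,"y":0,"z":0,"rx":0,"ry":0,"rz":0,"hand":0},{"x":-3,"y":0,"z":0,"rx":0,"ry":0,"rz":0,"hand":0},{"x":-3,"y":0,"z":0,"rx":0,"ry":0,"rz":0,"hand":0},{"x":-3,"y":0,"z":0,"rx":0,"ry":0,"rz":0,"hand":0}]'|grep force
python3 st.py
python3 b.py p4 0,0.11
```

```text
contact_force: [0.8, 2.7, 2.4]
grasp_force: 1.5
t 11.35 lathe -0.6 39.3 z 282.2 rot [-3.141  0.     1.772] F l 1.3 2.4 2.4 open 0.001 q [ 0.35  0.28  1.62 -0.    1.24  0.15]
contact_force: [0.2, 2.4, 1.3]
grasp_force: 1.2
t 12.6 lathe -0.5 9.3 z 282.3 rot [-3.142  0.     1.772] F l 0.6 2.3 1.3 open 0.002 q [ 0.3   0.27  1.63 -0.    1.24  0.1 ]
0,0.11 [332.7 158.8] 12.4
```

View pics/p4c.png

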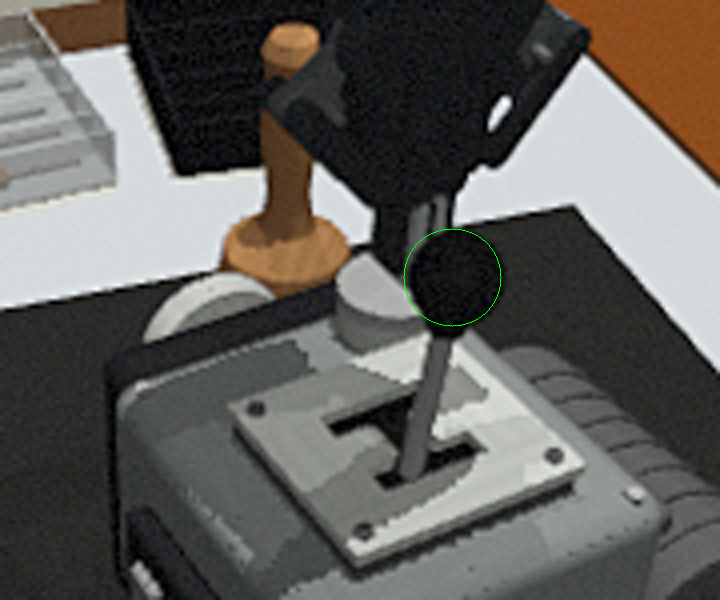

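The ball is at roughly a=0.12. I push about 14 mm more, then creep while watching the force.

```bash
python3 -m creep '[{"x":-2,"y":0,"z":0,"rx":0,"ry":0,"rz":0,"hand":0},{"x":-2,"y":0,"z":0,"rx":0,"ry":0,"rz":0,"hand":0},{"x":-2,"y":0,"z":0,"rx":0,"ry":0,"rz":0,"hand":0},{"x":-2,"y":0,"z":0,"rx":0,"ry":0,"rz":0,"hand":0},{"x":-2,"y":0,"z":0,"rx":0,"ry":0,"rz":0,"hand":0},{"x":-2,"y":0,"z":0,"rx":0,"ry":0,"rz":0,"hand":0},{"x":-2,"y":0,"z":0,"rx":0,"ry":0,"rz":0,"hand":0}]'|grep force
python3 st.py
python3 -m creep '[{"x":-1,"y":0,"z":0,"rx":0,"ry":0,"rz":0,"hand":0},{"x":0,"y":0,"z":0,"rx":0,"ry":0,"rz":0,"hand":0}]'|grep force
python3 st.py
python3 b.py p5 0,0.22 0,0.25
```

```text
contact_force: [-1.5, 2.8, -1.1]
grasp_force: 1.2
t 13.53 lathe -0.6 -4.6 z 282.1 rot [-3.141  0.     1.772] F l -0.9 3.0 -1.1 open 0.003 q [0.28 0.27 1.63 0.   1.24 0.08]
contact_force: [-1.1, 0.7, -1.7]
grasp_force: 0.9
t 13.78 lathe -0.6 -5.6 z 282.3 rot [-3.141  0.     1.772] F l -0.9 0.9 -1.7 open 0.001 q [ 0.27  0.27  1.63 -0.    1.24  0.07]
0,0.22 [339.8 166.9] 12.6
0,0.25 [341.7 169.4] 12.6
```

View pics/p5c.png

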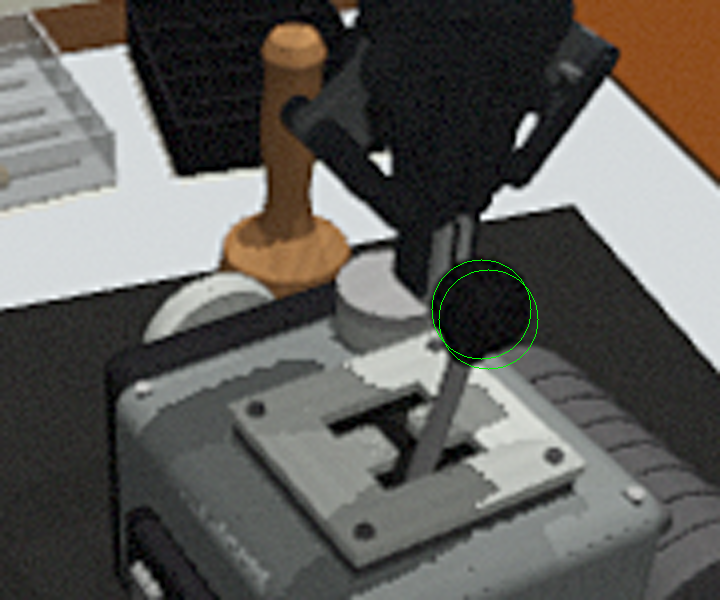

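The ball matches a of about 0.22–0.23 and is still free. I go a little further.

```bash
python3 -m creep '[{"x":-1,"y":0,"z":0,"rx":0,"ry":0,"rz":0,"hand":0},{"x":-1,"y":0,"z":0,"rx":0,"ry":0,"rz":0,"hand":0}]'|grep force
python3 st.py
python3 -m creep '[{"x":-1,"y":0,"z":0,"rx":0,"ry":0,"rz":0,"hand":0},{"x":0,"y":0,"z":0,"rx":0,"ry":0,"rz":0,"hand":0}]'|grep force
python3 st.py
```

```text
contact_force: [-0.2, 1.7, -1.0]
grasp_force: 1.1
t 14.07 lathe -0.5 -7.5 z 282.3 rot [-3.142 -0.     1.772] F l 0.1 1.7 -1.0 open -0.001 q [0.27 0.27 1.63 0.   1.24 0.07]
contact_force: [-0.2, 1.9, -1.4]
grasp_force: 1.0
t 14.32 lathe -0.5 -8.6 z 282.3 rot [-3.142  0.     1.772] F l 0.1 2.0 -1.4 open -0.002 q [ 0.27  0.27  1.63 -0.    1.24  0.07]
```

Now I retreat left, rise, go round behind the ball in the right leg and descend.

```bash
python3 -m creep '[{"x":5,"y":0,"z":0,"rx":0,"ry":0,"rz":0,"hand":0},{"x":15,"y":0,"z":0,"rx":0,"ry":0,"rz":0,"hand":0},{"x":0,"y":0,"z":-22,"rx":0,"ry":0,"rz":0,"hand":0},{"x":0,"y":0,"z":-22,"rx":0,"ry":0,"rz":0,"hand":0},{"x":0,"y":0,"z":-22,"rx":0,"ry":0,"rz":0,"hand":0},{"x":0,"y":-20,"z":0,"rx":0,"ry":0,"rz":0,"hand":0},{"x":-15,"y":-20,"z":0,"rx":0,"ry":0,"rz":0,"hand":0},{"x":-20,"y":-19,"z":0,"rx":0,"ry":0,"rz":0,"hand":0},{"x":-15,"y":0,"z":0,"rx":0,"ry":0,"rz":0,"hand":0},{"x":0,"y":0,"z":22,"rx":0,"ry":0,"rz":0,"hand":0},{"x":0,"y":0,"z":22,"rx":0,"ry":0,"rz":0,"hand":0},{"x":0,"y":0,"z":22,"rx":0,"ry":0,"rz":0,"hand":0},{"x":0,"y":0,"z":0,"rx":0,"ry":0,"rz":0,"hand":0}]'|grep force
python3 st.py
python3 b.py p6 0,0.24
```

```text
contact_force: [0.2, -0.5, 0.3]
grasp_force: 0.0
t 15.95 lathe -59.7 -38.4 z 280.9 rot [-3.139  0.     1.772] F l 0.1 -0.6 0.3 open -0.001 q [0.22 0.17 1.76 0.   1.21 0.02]
0,0.24 [341.  168.5] 12.6
```

View pics/p6c.png

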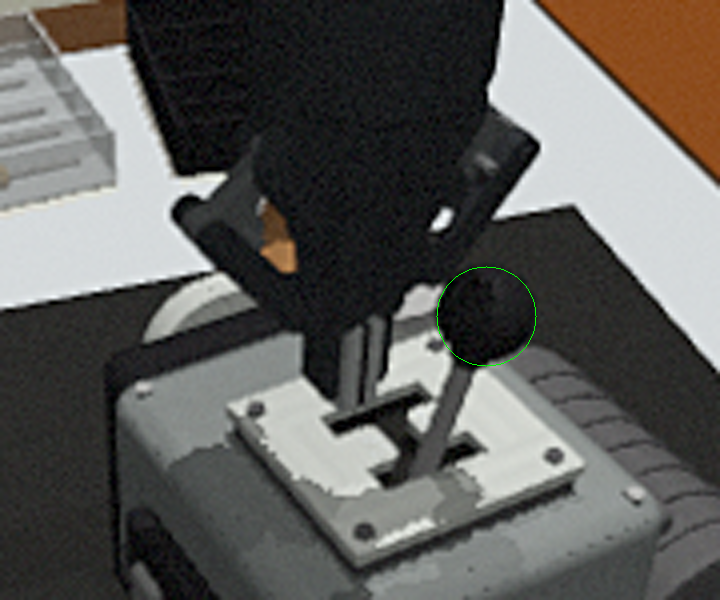

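The ball is at f≈0, a≈0.24 with the fingers clear behind it. I push forward, and the end stop will show as a force rise.

```bash
python3 -m creep '[{"x":0,"y":5,"z":-2,"rx":0,"ry":0,"rz":0,"hand":0},{"x":0,"y":5,"z":0,"rx":0,"ry":0,"rz":0,"hand":0},{"x":0,"y":5,"z":0,"rx":0,"ry":0,"rz":0,"hand":0},{"x":0,"y":3,"z":0,"rx":0,"ry":0,"rz":0,"hand":0},{"x":0,"y":3,"z":0,"rx":0,"ry":0,"rz":0,"hand":0},{"x":0,"y":2,"z":0,"rx":0,"ry":0,"rz":0,"hand":0},{"x":0,"y":2,"z":0,"rx":0,"ry":0,"rz":0,"hand":0},{"x":0,"y":2,"z":0,"rx":0,"ry":0,"rz":0,"hand":0}]'|grep force
python3 st.py
python3 -m creep '[{"x":0,"y":2,"z":0,"rx":0,"ry":0,"rz":0,"hand":0},{"x":0,"y":2,"z":0,"rx":0,"ry":0,"rz":0,"hand":0},{"x":0,"y":2,"z":0,"rx":0,"ry":0,"rz":0,"hand":0}]'|grep force
python3 st.py
python3 -m creep '[{"x":0,"y":2,"z":0,"rx":0,"ry":0,"rz":0,"hand":0},{"x":0,"y":2,"z":0,"rx":0,"ry":0,"rz":0,"hand":0},{"x":0,"y":2,"z":0,"rx":0,"ry":0,"rz":0,"hand":0},{"x":0,"y":2,"z":0,"rx":0,"ry":0,"rz":0,"hand":0},{"x":0,"y":2,"z":0,"rx":0,"ry":0,"rz":0,"hand":0}]'|grep force
python3 st.py
```

```text
contact_force: [0.1, 0.4, -0.1]
grasp_force: 0.0
t 17.0 lathe -32.4 -38.5 z 284.3 rot [-3.142  0.     1.772] F l 0.2 0.3 -0.1 open 0.003 q [ 0.22  0.21  1.7  -0.    1.23  0.02]
contact_force: [-2.3, -1.3, 2.6]
grasp_force: 1.4
t 17.38 lathe -26.6 -38.6 z 284.3 rot [-3.141  0.     1.772] F l -2.5 -0.9 2.6 open -0.0 q [ 0.22  0.22  1.69 -0.    1.23  0.02]
contact_force: [-2.4, -0.8, 2.4]
grasp_force: 1.3
t 18.0 lathe -16.3 -38.5 z 284.3 rot [ 3.142 -0.     1.772] F l -2.5 -0.3 2.4 open -0.004 q [0.22 0.24 1.67 0.   1.23 0.02]
```

```bash
python3 -m creep '[{"x":0,"y":2,"z":0,"rx":0,"ry":0,"rz":0,"hand":0},{"x":0,"y":2,"z":0,"rx":0,"ry":0,"rz":0,"hand":0},{"x":0,"y":2,"z":0,"rx":0,"ry":0,"rz":0,"hand":0},{"x":0,"y":2,"z":0,"rx":0,"ry":0,"rz":0,"hand":0},{"x":0,"y":2,"z":0,"rx":0,"ry":0,"rz":0,"hand":0}]'|grep force
python3 st.py
python3 -m creep '[{"x":0,"y":2,"z":0,"rx":0,"ry":0,"rz":0,"hand":0},{"x":0,"y":2,"z":0,"rx":0,"ry":0,"rz":0,"hand":0},{"x":0,"y":2,"z":0,"rx":0,"ry":0,"rz":0,"hand":0},{"x":0,"y":2,"z":0,"rx":0,"ry":0,"rz":0,"hand":0}]'|grep force
python3 st.py
python3 -m creep '[{"x":0,"y":1,"z":0,"rx":0,"ry":0,"rz":0,"hand":0},{"x":0,"y":1,"z":0,"rx":0,"ry":0,"rz":0,"hand":0},{"x":0,"y":1,"z":0,"rx":0,"ry":0,"rz":0,"hand":0}]'|grep force
python3 st.py
```

```text
contact_force: [-2.1, -0.1, -0.3]
grasp_force: 1.1
t 18.62 lathe -6.5 -38.4 z 284.1 rot [-3.141 -0.     1.772] F l -2.1 0.4 -0.3 open -0.0 q [0.22 0.26 1.65 0.   1.24 0.02]
contact_force: [-1.7, -0.1, -1.1]
grasp_force: 0.9
t 19.12 lathe 1.6 -38.4 z 284.2 rot [-3.141 -0.     1.772] F l -1.7 0.2 -1.1 open 0.002 q [0.22 0.27 1.63 0.   1.24 0.02]
contact_force: [-1.9, -0.2, -0.6]
grasp_force: 0.8
t 19.5 lathe 4.6 -38.5 z 284.3 rot [3.142 0.    1.772] F l -1.9 0.1 -0.6 open 0.003 q [ 0.22  0.27  1.62 -0.    1.24  0.02]
```

```bash
python3 -m creep '[{"x":0,"y":1,"z":0,"rx":0,"ry":0,"rz":0,"hand":0},{"x":0,"y":1,"z":0,"rx":0,"ry":0,"rz":0,"hand":0}]'|grep force
python3 -m creep '[{"x":0,"y":1,"z":0,"rx":0,"ry":0,"rz":0,"hand":0},{"x":0,"y":1,"z":0,"rx":0,"ry":0,"rz":0,"hand":0}]'|grep force
python3 -m creep '[{"x":0,"y":0.5,"z":0,"rx":0,"ry":0,"rz":0,"hand":0},{"x":0,"y":0.5,"z":0,"rx":0,"ry":0,"rz":0,"hand":0}]'|grep force
python3 -m creep '[{"x":0,"y":0.5,"z":0,"rx":0,"ry":0,"rz":0,"hand":0},{"x":0,"y":0.5,"z":0,"rx":0,"ry":0,"rz":0,"hand":0}]'|grep force
python3 st.py
```

```text
contact_force: [-2.2, -0.1, -1.0]
grasp_force: 0.8
contact_force: [-2.2, -0.2, -0.7]
grasp_force: 0.8
contact_force: [-2.0, -0.6, -0.6]
grasp_force: 0.8
contact_force: [-2.0, -0.2, 0.6]
grasp_force: 0.8
t 20.5 lathe 10.6 -38.5 z 284.3 rot [-3.142 -0.     1.772] F l -2.0 0.2 0.6 open 0.001 q [0.22 0.28 1.61 0.   1.25 0.02]
```

```bash
python3 -m creep '[{"x":0,"y":0.5,"z":0,"rx":0,"ry":0,"rz":0,"hand":0},{"x":0,"y":0.5,"z":0,"rx":0,"ry":0,"rz":0,"hand":0}]'|grep contact
python3 -m creep '[{"x":0,"y":0.5,"z":0,"rx":0,"ry":0,"rz":0,"hand":0},{"x":0,"y":0,"z":0,"rx":0,"ry":0,"rz":0,"hand":0}]'|grep contact
python3 -m creep '[{"x":0,"y":0.5,"z":0,"rx":0,"ry":0,"rz":0,"hand":0},{"x":0,"y":0,"z":0,"rx":0,"ry":0,"rz":0,"hand":0}]'|grep contact
python3 st.py
```

```text
contact_force: [-1.8, 0.6, -0.7]
contact_force: [-2.4, 0.4, -1.1]
contact_force: [-1.9, -0.2, -0.2]
t 21.25 lathe 12.6 -38.5 z 284.3 rot [3.142 0.    1.772] F l -1.9 0.2 -0.2 open -0.002 q [ 0.22  0.29  1.61 -0.    1.25  0.02]
```

```bash
python3 -m creep '[{"x":0,"y":0.5,"z":0,"rx":0,"ry":0,"rz":0,"hand":0},{"x":0,"y":0,"z":0,"rx":0,"ry":0,"rz":0,"hand":0}]'|grep contact
python3 -m creep '[{"x":0,"y":0.5,"z":0,"rx":0,"ry":0,"rz":0,"hand":0},{"x":0,"y":0,"z":0,"rx":0,"ry":0,"rz":0,"hand":0}]'|grep contact
python3 -m creep '[{"x":0,"y":0.5,"z":0,"rx":0,"ry":0,"rz":0,"hand":0},{"x":0,"y":0,"z":0,"rx":0,"ry":0,"rz":0,"hand":0}]'|grep contact
python3 st.py
python3 - <<'E'
from h import *
s=cv2.cvtColor(grab_frame("side"),cv2.COLOR_RGB2GRAY);cv2.imwrite("pics/p7.png",s)
G=np.array([576,169.5,133.]);y=.2
R=np.array([[np.cos(y),-np.sin(y),0],[np.sin(y),np.cos(y),0],[0,0,1]])
def P(f,a):
    return proj("side",G+R@(165*np.array([np.sin(f),-np.cos(f)*np.sin(a),np.cos(f)*np.cos(a)])))
for f in(.2,.23,.26):print(f,P(f,.25).round(1))
c=P(.25,.25).astype(int)
# edge of ball: darkness along row through centre, to the right, and column below
print(c);print(s[c[1],c[0]:c[0]+22]);print(s[c[1]-22:c[1]+22,c[0]]);print(s[c[1]-4,c[0]:c[0]+22])
E
```

```text
contact_force: [-2.4, 0.1, -0.5]
contact_force: [-2.7, -0.7, -1.4]
contact_force: [-2.8, -0.3, -0.1]
t 22.0 lathe 13.9 -38.4 z 284.2 rot [-3.141 -0.     1.772] F l -2.8 0.3 -0.1 open 0.001 q [0.22 0.29 1.6  0.   1.25 0.02]
0.2 [359.5 164.2]
0.23 [361.9 163.7]
0.26 [364.3 163.3]
[363 163]
[ 29  23  22  19  20  26  26  27  26  31  17  26  23  45  47  41  36  29
  22 109 206 225]
[21 26 22 31 22 26 27 23 25 19 19 12  3 23 19 12 24 22 18 24 31 28 29 25
 23 17  3 26 12  8  7  7 16 26 46 45 42 45 37 39 58 85 59 86]
[ 18  20  20  29  22  24   1  24  26   5  13  15  37  38  35  13 159 219
 223 217 216 218]
```

```bash
python3 -m creep '[{"x":0,"y":0.5,"z":0,"rx":0,"ry":0,"rz":0,"hand":0},{"x":0,"y":0,"z":0,"rx":0,"ry":0,"rz":0,"hand":0}]'|grep contact
python3 -m creep '[{"x":0,"y":0.5,"z":0,"rx":0,"ry":0,"rz":0,"hand":0},{"x":0,"y":0,"z":0,"rx":0,"ry":0,"rz":0,"hand":0}]'|grep contact
python3 st.py
```

```text
contact_force: [-5.1, -0.4, -1.2]
contact_force: [-4.9, -0.0, -1.4]
t 22.55 lathe 14.6 -38.4 z 284.1 rot [-3.141 -0.     1.772] F l -4.8 0.9 -1.4 open 0.005 q [0.22 0.29 1.6  0.   1.25 0.02]
```

```bash
python3 -m creep '[{"x":0,"y":0.5,"z":0,"rx":0,"ry":0,"rz":0,"hand":0},{"x":0,"y":0,"z":0,"rx":0,"ry":0,"rz":0,"hand":0}]'|grep contact
python3 -m creep '[{"x":0,"y":0.5,"z":0,"rx":0,"ry":0,"rz":0,"hand":0},{"x":0,"y":0,"z":0,"rx":0,"ry":0,"rz":0,"hand":0}]'|grep contact
python3 st.py
```

```text
contact_force: [-6.6, -1.1, -0.6]
contact_force: [-6.9, -0.8, -0.6]
t 23.05 lathe 15.1 -38.5 z 284.0 rot [-3.139  0.     1.772] F l -6.9 0.6 -0.6 open 0.0 q [0.22 0.29 1.6  0.   1.25 0.02]
```

The force climbs while the tool hardly advances: it is at the end stop. I retreat straight back, rise, and measure the ball once more.

```bash
python3 -m creep '[{"x":0,"y":-3,"z":0,"rx":0,"ry":0,"rz":0,"hand":0},{"x":0,"y":-7,"z":0,"rx":0,"ry":0,"rz":0,"hand":0},{"x":0,"y":-20,"z":0,"rx":0,"ry":0,"rz":0,"hand":0},{"x":0,"y":-25,"z":0,"rx":0,"ry":0,"rz":0,"hand":0},{"x":0,"y":-25,"z":0,"rx":0,"ry":0,"rz":0,"hand":0},{"x":0,"y":-25,"z":-20,"rx":0,"ry":0,"rz":0,"hand":0},{"x":0,"y":-25,"z":-25,"rx":0,"ry":0,"rz":0,"hand":0},{"x":0,"y":-20,"z":-30,"rx":0,"ry":0,"rz":0,"hand":0},{"x":0,"y":0,"z":0,"rx":0,"ry":0,"rz":0,"hand":0},{"x":0,"y":0,"z":0,"rx":0,"ry":0,"rz":0,"hand":0},{"x":0,"y":0,"z":0,"rx":0,"ry":0,"rz":0,"hand":0}]'|grep contact
python3 st.py
python3 - <<'E'
from h import *
s=cv2.cvtColor(grab_frame("side"),cv2.COLOR_RGB2GRAY);cv2.imwrite("pics/p8.png",s)
G=np.array([576,169.5,133.]);y=.2
R=np.array([[np.cos(y),-np.sin(y),0],[np.sin(y),np.cos(y),0],[0,0,1]])
def P(f,a,n="side"):
    return proj(n,G+R@(165*np.array([np.sin(f),-np.cos(f)*np.sin(a),np.cos(f)*np.cos(a)])))
m=cv2.medianBlur(s,3);print(P(.23,.25),P(.26,.25))
for dy in(-6,-4,-2,0):print(m[163+dy,363:385])
t=cv2.cvtColor(grab_frame("top"),cv2.COLOR_RGB2GRAY);d=np.zeros_like(t)
c=P(.25,.25,"top").astype(int);sl=(slice(c[1]-25,c[1]+25),slice(c[0]-25,c[0]+25));d[sl]=t[sl]<60
d=cv2.morphologyEx(d,cv2.MORPH_OPEN,cv2.getStructuringElement(cv2.MORPH_ELLIPSE,(15,15)))
print("top",c,[cv2.minEnclosingCircle(e) for e in cv2.findContours(d,cv2.RETR_EXTERNAL,cv2.CHAIN_APPROX_NONE)[0]],P(.23,.25,"top"),P(.26,.25,"top"))
E
```

```text
contact_force: [1.2, 1.3, -0.2]
t 24.43 lathe -133.8 -38.6 z 358.3 rot [-3.14   0.     1.772] F l 1.4 1.0 -0.2 open 0.003 q [ 0.22 -0.01  1.79 -0.    1.36  0.02]
[361.93510863 163.72293693] [364.30839197 163.3099666 ]
[ 42  47  47  46  45  40  37  37  34  34  29  26  26  26 111 211 220 220
 217 216 216 216]
[ 35  38  40  42  39  37  35  35  34  31  31  28  29  30  30  38 158 220
 221 218 216 216]
[ 31  37  40  40  36  35  33  30  31  28  26  26  32  37  37  37  35  62
 202 220 220 218]
[ 28  30  29  29  29  29  29  29  29  28  25  23  25  40  40  40  37  38
  38 110 205 220]
top [325 111] [((330.5, 106.5), 24.909936904907227)] [325.73314572 113.48977424] [324.84463533 111.0690658 ]
```

Run:
```python
from h import *
t=cv2.medianBlur(cv2.cvtColor(grab_frame("top"),cv2.COLOR_RGB2GRAY),3)
for x in(317,320,323,326):print(x,t[100:136,x])
s=cv2.imread("pics/p8.png",0);a=cv2.imread("pics/side0.png",0)
# bystanders: changes vs start
for n,(x0,y0,x1,y1) in dict(gouge=(175,180,232,302),tin=(308,150,332,165)).items():print(n,(abs(s[y0:y1,x0:x1].astype(int)-a[y0:y1,x0:x1])>60).mean())
```

```text
317 [ 42  37  36  35  36  36  37  38  38  39  39  34  32  32  30  30  27  27
  25  24  27  38  57  74  82  96 108 120 124 128 129 131 136 141 154 169]
320 [ 40  38  37  40  42  42  42  44  44  45  45  42  41  38  35  35  32  31
  30  31  51  81 113 121 127 128 129 129 130 130 130 133 145 159 176 204]
323 [ 44  39  38  39  42  44  47  50  51  53  52  46  41  40  37  35  34  32
  34  36  68 109 137 140 140 138 137 134 134 137 141 159 183 205 221 228]
326 [ 44  41  40  39  39  40  42  40  41  41  41  41  39  37  36  36  33  33
  43  73 104 130 138 141 141 141 142 142 142 142 142 142 145 149 153 160]
gouge 0.01624964049467932
tin 0.0
```

```bash
python3 -c "
from rig import *
print(sign_off())"
```

```text
the job is handed in; nothing more can be done
None
```

The lever was pushed from second through neutral into third, and the push stopped at the far end of the right leg at about 7 N. The last images put its forward tilt at about 0.25–0.26 rad, the gouge and wax tin looked unmoved, the mallet was never approached, and the job was handed in at about 24.5 s with the arm clear (verdict not shown).

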